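# Roll down the cap strips of a tube block

## Task

Take the hand roller by its orange grip out of its dock and roll it right across the white cap strips on the blue tube block, from the strip at one end to the strip at the other, letting the wheel turn and pressing steadily with about 15 N so that all eight strips go fully home. Never press with more than 24 N or touch the stand with the gripper: the block is clamped a little out of height and level, so go by feel. Then stand the roller upright in its dock again and let go, without disturbing the other things on the bench.

Things in the scene. Friction and masses are not known exactly. Their poses are not given: they have to be found in the camera images.
- stand: sealing stand, fixed: grey base 130 (x) x 150 (y) x 14 mm, origin = centre of its underside, z up, y = along the row of strips (rolling direction), x = along each strip. Two posts at x = +-57 mm, tops 64 mm high, black knobs out to x = +-71 mm. Between them hangs a blue tube block 86 (x) x 116 (y) mm carrying eight white cap strips, each 78 (x) x 11 (y) mm, flat on top.
- pivot (a point): point fixed on the stand, 50 mm above the bench: the block is clamped here by hand, up to 8 mm too high or low, and tilted up to 0.1 rad either way about the stand's x axis. NO POSE HERE SHOWS HOW FAR: the height and slope of the strips must be felt.
- strips_mid (a point): point fixed on the stand, 83.5 mm above the bench: where the middle of the row of loose strip tops would be if the block were level and at mid height; the strips really lie up to about 13 mm above or below this level. Strips pressed home are 3.5 mm lower, the block's blue top 7.5 mm lower. The wheel can bear on two strips at once. More than 24 N between roller and stand breaks the strips.
- dock: grey dock, fixed, 128 (x) x 66 (y) mm, walls 30 mm high; origin = centre of its underside, z up. The roller stands in it with the wheel axis along the dock's x, its two feet on ledges 18 mm above the bench (roller origin 8 mm above the dock's origin), with about 4 mm play to each side along x and y.
- roller: hand roller, about 0.27 kg, upright in the dock. Origin = lowest point of the unloaded wheel, midway along it; z up to the grip, x = wheel axis, y = rolling direction. Black rubber wheel 36 mm in diameter, 80 mm long, turns freely; aluminium fork 106 (x) x 34 (y) mm around it, feet 10 mm above the origin, crossbar top 51 mm above it.
- flange (a point): centre of the top of the roller's black flange, 80 (x) x 44 (y) mm, 68 mm above the roller's origin; keep fingertips above it. Wheel and fork spring up towards the flange under load: 2.4 N to start, then 4 N per mm, at most 6.5 mm.
- grip (a point): middle of the roller's orange grip block, 92 mm above the roller's origin; the block is 70 (x) x 22 (y) mm and reaches from 68 to 114 mm; pinch it from above across its 22 mm (along the roller's y). Axes as the roller's.
- wheel (a joint): turning angle of the roller's wheel about its axis (rad), 0 at the start, no stops
- strip1 (a joint): how far cap strip 1 (at y = -42 mm on the stand) is pressed down (m): 0 loose and proud, gives way at about 6 N, 0.0035 home at its hard stop; stays where it is pushed
- strip2 (a joint): how far cap strip 2 (at y = -30 mm on the stand) is pressed down (m): 0 loose and proud, gives way at about 6 N, 0.0035 home at its hard stop; stays where it is pushed
- strip3 (a joint): how far cap strip 3 (at y = -18 mm on the stand) is pressed down (m): 0 loose and proud, gives way at about 6 N, 0.0035 home at its hard stop; stays where it is pushed
- strip4 (a joint): how far cap strip 4 (at y = -6 mm on the stand) is pressed down (m): 0 loose and proud, gives way at about 6 N, 0.0035 home at its hard stop; stays where it is pushed
- strip5 (a joint): how far cap strip 5 (at y = 6 mm on the stand) is pressed down (m): 0 loose and proud, gives way at about 6 N, 0.0035 home at its hard stop; stays where it is pushed
- strip6 (a joint): how far cap strip 6 (at y = 18 mm on the stand) is pressed down (m): 0 loose and proud, gives way at about 6 N, 0.0035 home at its hard stop; stays where it is pushed
- strip7 (a joint): how far cap strip 7 (at y = 30 mm on the stand) is pressed down (m): 0 loose and proud, gives way at about 6 N, 0.0035 home at its hard stop; stays where it is pushed
- strip8 (a joint): how far cap strip 8 (at y = 42 mm on the stand) is pressed down (m): 0 loose and proud, gives way at about 6 N, 0.0035 home at its hard stop; stays where it is pushed
- beaker: bystander: plastic beaker 72 mm wide, 90 mm high; origin under its centre
- tube_rack: bystander: orange microtube rack 110 x 73 x 49 mm; origin under its centre
- tip_cup: bystander: small white cup 70 mm wide, 50 mm high; origin under its centre
- sample_box: bystander: blue sample box with clear lid 96 x 125 x 65 mm; origin under its centre
- petri: bystander: round beige dish 91 mm wide, 14 mm high; origin under its centre

How it is judged (in metres and radians):
On the way, in this order (a step that is already met when the one before it is completed fails the run):
1. the roller is lifted out of its dock (distance between roller and dock above 0.06 m), for 0.1 s.
2. the strip at one end is pressed home by the roller while the strip at the other end is still up (contact force between roller and stand above 1 N and ((value of joint strip1 above 0.0026 m and value of joint strip8 below 0.001 m) or (value of joint strip8 above 0.0026 m and value of joint strip1 below 0.001 m))), for 0.05 s.
3. the wheel has rolled well along the strips (turned 2.5 rad) under pressure (contact force between roller and stand above 1 N and (value of joint wheel above 2.5 rad or value of joint wheel below -2.5 rad)), for 0.02 s.
4. all eight strips are pressed home (value of joint each of strip1, strip2, strip3, strip4, strip5, strip6, strip7, strip8 above 0.0026 m), for 0.1 s.
At the end, for the whole second after the job is handed in: all eight strips are pressed home (more than 2.6 of 3.5 mm), and the roller stands upright (within 0.12 rad) in its dock (within 12 mm along and 10 mm across of the dock's centre, feet on the ledges within 5 mm), released and at rest (all of step 4 and x of roller in the frame of dock between -0.012 and 0.012 m and y of roller in the frame of dock between -0.01 and 0.01 m and z of roller in the frame of dock below 0.013 m and angle between roller's own z axis and vertical below 0.12 rad and linear speed of roller below 0.02 m/s and angular speed of roller below 0.2 rad/s); the robot touches nothing.
It fails at once if the roller presses on the stand or its strips with more than 24 N (contact force between roller and stand above 24 N).
It fails at once if the gripper or arm touches the stand or its strips (contact force between any of the fingers, the arm and stand above 0.5 N).
It fails at once if a bystander is moved by more than 20 mm (distance of any of beaker, tube_rack, tip_cup, sample_box, petri from where it was at the start of the episode above 0.02 m).
It also fails if it takes over 67 s, if anything falls off the work surface, if the arm or the gripper's body presses on something with over 40 N, if the wrist force passes 120 N, or if a joint passes its speed limit or range.

## Robot

A 6-joint arm with a two-finger parallel gripper is mounted at the origin on a cart in front of the work surface, level with it; the furniture and walls round the work are solid. World frame = base frame: x ahead of the robot, y to its left, z up, the work surface at z = 0. Lengths are in mm, angles in rad, forces in N, time in s.
With the tool pointing down it reaches from about 350 to 975 mm from the base axis. Payload 7.1 kg.
Tool frame: the origin (TCP) lies at the very end of the fingers, on their centre line; the grasp point (between the pads) lies 19 mm behind it; z points along the fingers, x is the direction in which the jaws open and shut, and the axes are right-handed (so a half turn about z gives the same grasp; the last joint's range is limited). The gripper opens to 88 mm and grips with 3 to 60 N. Pads are 20 mm wide; open, the fingers measure 115 mm over their backs; the gripper's body (75 mm by 178 mm) begins 61 mm behind the grasp point.
Start: joints at [-1.218, 0.423, 1.63, -0, 1.089, -0.019], TCP at [227.074, -582.273, 222.675] pointing down, gripper open.
Joint ranges: [-3, 3], [-0.9, 2.11], [0.09, 2.58], [-1.31, 4.45], [0.11, 2.69], [-2.54, 2.54]. Speed limits (rad/s): [2.39, 2.39, 3.01, 3.14, 3.14, 3.14].

## Interface

Orientations are given as a rotation vector (axis times angle).
In Python, from workcell import * gives the robot as it stands.
- The arm moves only by the tool arm_command, never from a script. Its argument "increments" is a list of rows, each a list of 2 entries, a list of its own where there are three numbers: the shift along the tool's x, y, z in cm, then the turn about the tool's z in degrees. In form: [[[dx, dy, dz], turn], ...]. A call has 1 to 20 rows; each row shifts and turns the pose as measured when the row begins, along the tool's axes as they then stand; what a row does not reach is not made up. A row lasts 1/10 s, in which the tool goes at most 50 mm and 8.59 degrees, less where a joint would pass 70% of its speed; a pose out of reach is approached as far as the arm can. A call is refused whole if a number of a shift passes 5 or a number of a turn 8.59, either way. A call with a gripper value outside its range is refused whole. "gripper" is the opening, from 0 (shut) to 1 (fully open), set as the call begins (left out, the last holds). The fingers move at their own pace and stop on an object; the grip force is fixed at half the most. Time passes only in rows, so rows that do not move let the fingers close. It gives the time, the measured TCP pose, the force and the opening at its end, in the units of the state.
- get_obs(): the state, without advancing time (a new reading comes with each control period).
- get_image(name): name is "scene" or "top"; returns the picture (384x512x3 uint8, red, green, blue); there is no depth.
- camera_params(name): a dict with "K" (3x3 intrinsics, pixels), "k1" (the pictures are not rectified: a ray, as slopes to the right and down, at radius r is drawn at 1 + k1 r^2 times it, then the intrinsics apply), "rvec" (rotation vector, rad) and "tvec" (3), from world to camera coordinates, as OpenCV has them. Camera axes: x right, y down, z forward; pixel columns grow to the right and rows downward; lengths in mm; the calibration is good to about 2 mm. A picture is of the moment at which its call begins. camera_params takes no time and is no camera call.
- close_job(): hands the job in, once; it reports no verdict.
The state is a dict: "t": time; "qpos": joint angles; "qvel": joint speeds; "joint_torque": joint torques, N m; "ee_pos": TCP position; "orientation": TCP orientation; "ft_force": force on the tool from outside, world axes, zero at the start; "moment": the same for the moment, N m; "width": finger opening in mm.
Only numpy, scipy, OpenCV 4.12 (cv2) and the standard library are available. Lean on these libraries where they do the work, as an engineer would, in place of code of your own. Each camera call takes 0.05 s, during which the arm holds its last target.

## Working session

There is one attempt and no reset: what is moved stays moved. The work goes in short steps, Python scripts to look and compute and a tool call to move; the robot and the scene stay as the last step left them, time stands still between calls to the robot, and variables do not carry over. Pictures are saved under pics/ and viewed, and the job is handed in when it is done.

Besides the shell and the picture viewer there is one more tool, called after "Call:" by a JSON object that holds its "op" and its "data", one argument or row to a line. arm_command: Moves the arm, as the interface text tells. Its arguments: {"type":"object","properties":{"increments":{"type":"array","items":{"type":"array"}},"gripper":{"type":"number"}},"required":["increments"]}

```bash
ls; mkdir -p pics
python3 - <<'E'
from workcell import *
import cv2
for n in ("scene","top"):
    im=get_image(n); cv2.imwrite(f"pics/{n}0.png",im[:,:,::-1]); print(n,camera_params(n))
print(get_obs())
E
```

```text
pics
scene {'K': array([[493.03423708,   0.        , 263.79103936],
       [  0.        , 493.03423708, 188.74228972],
       [  0.        ,   0.        ,   1.        ]]), 'k1': -0.20063916478425056, 'rvec': array([ 2.09566422, -0.29051113,  0.17959214]), 'tvec': array([-540.66842551,  158.31749518, 1422.32836015])}
top {'K': array([[425.97547033,   0.        , 248.66841317],
       [  0.        , 425.97547033, 190.93286601],
       [  0.        ,   0.        ,   1.        ]]), 'k1': -0.14278586019442296, 'rvec': array([ 2.10119327, -2.15894858,  0.21526769]), 'tvec': array([  17.9250861 ,  570.19931143, 1462.93399628])}
{'t': 0.1, 'qpos': array([-1.21800791e+00,  4.23758753e-01,  1.63056583e+00, -2.07769826e-05,
        1.08860592e+00, -1.89889177e-02]), 'qvel': array([-0.00021765,  0.00030896, -0.00117822,  0.00115578,  0.00118239,
       -0.00017654]), 'joint_torque': array([-9.35460994e-04, -5.45615101e+01, -2.74325734e+01,  6.44782651e-02,
        1.87880028e-02, -3.12550173e-05]), 'ee_pos': array([ 226.90446356, -581.84244518,  222.00172901]), 'orientation': array([-2.59311819e+00,  1.77216262e+00,  1.72852794e-03]), 'ft_force': array([-0.05334332, -0.07382134,  0.16035186]), 'moment': array([-0.02774856,  0.00892136, -0.02178248]), 'width': 87.72216268421313}
```

View pics/scene0.png

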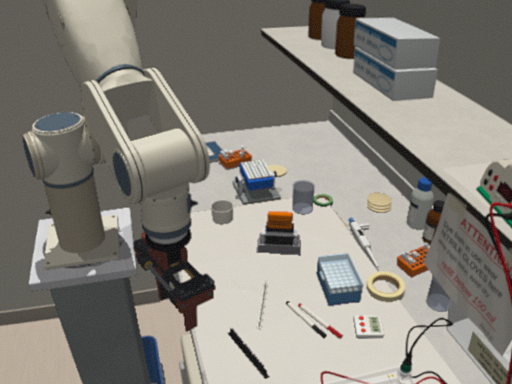

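View pics/top0.png

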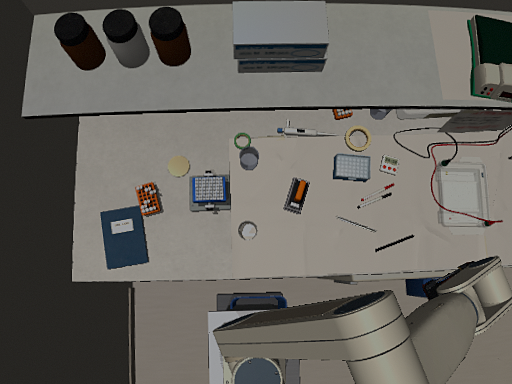

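The stand is near (210,190) in the top view and the dock with the roller near (297,195). The beaker is at (249,158) and the cup at (248,231). I'll zoom in on these.

```bash
python3 - <<'E'
import cv2
im=cv2.imread("pics/top0.png"); cv2.imwrite("pics/topz.png",cv2.resize(im[140:250,170:330],None,fx=5,fy=5,interpolation=cv2.INTER_CUBIC))
im=cv2.imread("pics/scene0.png"); cv2.imwrite("pics/scenez.png",cv2.resize(im[150:260,200:330],None,fx=5,fy=5,interpolation=cv2.INTER_CUBIC))
E
cat > h.py <<'E'
import numpy as np, cv2
from workcell import *
def ray(name,px):
    c=camera_params(name); K=c["K"]
    d=cv2.undistortPoints(np.array([[px]],float),K,np.array([c["k1"],0,0,0,0.]))[0,0]
    R=cv2.Rodrigues(c["rvec"])[0]
    return -R.T@c["tvec"], R.T@np.array([d[0],d[1],1.])
def onz(name,px,z):
    o,d=ray(name,px); return o+d*(z-o[2])/d[2]
def proj(name,P):
    c=camera_params(name)
    return cv2.projectPoints(np.array(P,float).reshape(-1,3),c["rvec"],c["tvec"],c["K"],np.array([c["k1"],0,0,0,0.]))[0][:,0]
def tri(p1,p2):
    A=[];b=[];
    for n,p in (("top",p1),("scene",p2)):
        o,d=ray(n,p); d/=np.linalg.norm(d); M=np.eye(3)-np.outer(d,d); A.append(M); b.append(M@o)
    A=np.vstack(A);b=np.hstack(b); return np.linalg.lstsq(A,b,rcond=None)[0]
E
```

```text
(no output)
```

View pics/topz.png

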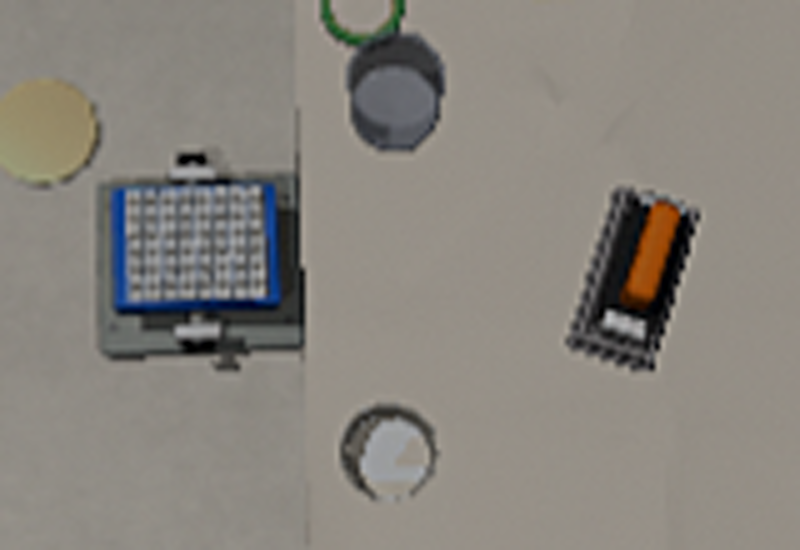

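View pics/scenez.png

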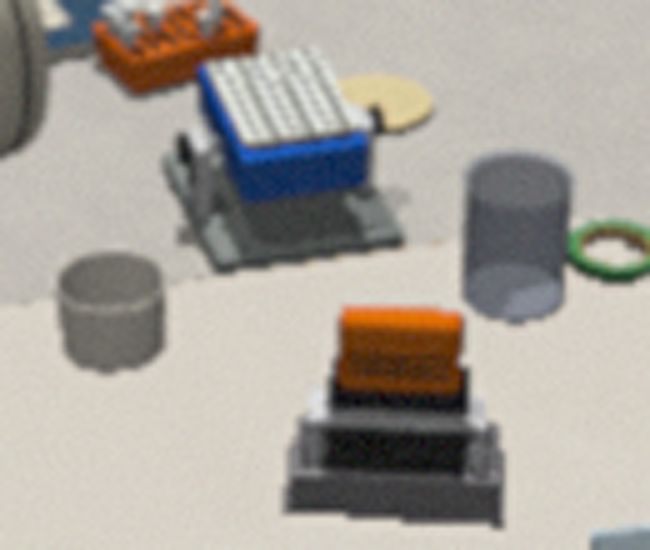

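Run:
```python
from h import *
t=cv2.imread("pics/top0.png"); s=cv2.imread("pics/scene0.png")
def biggest(m,box):
    x0,y0,x1,y1=box; z=np.zeros_like(m); z[y0:y1,x0:x1]=m[y0:y1,x0:x1]
    n,l,st,c=cv2.connectedComponentsWithStats(z); i=1+np.argmax(st[1:,4]); return (l==i).astype(np.uint8),st[i],c[i]
def orange(im):
    h=cv2.cvtColor(im,cv2.COLOR_BGR2HSV); return cv2.inRange(h,(3,150,90),(20,255,255))
m,st,c=biggest(orange(t),(280,170,320,220)); print("grip top",st,c, onz("top",c,120))
r=cv2.minAreaRect(cv2.findContours(m,0,2)[0][0]); b=cv2.boxPoints(r); print(r)
P=np.array([onz("top",p,122) for p in b]); print(P)
m2,st2,c2=biggest(orange(s),(255,200,310,260)); print("grip scene",st2,c2); print("tri",tri(c,c2))
# blue / white
h=cv2.cvtColor(t,cv2.COLOR_BGR2HSV)
for nm,lo,hi,z in (("blue",(100,120,60),(125,255,255),78),):
    m,st,c=biggest(cv2.inRange(h,lo,hi),(180,165,235,215)); print(nm,st,c)
    m=cv2.morphologyEx(m,cv2.MORPH_CLOSE,np.ones((9,9)))
    r=cv2.minAreaRect(cv2.findContours(m,0,2)[0][0]); print(r); print(np.array([onz("top",p,z) for p in cv2.boxPoints(r)]))
def Z(u,v): return (170+u/5-.4,140+v/5-.4)
print("stand base corners z14")
for p in ((98,180),(98,357),(300,352)): print(p,onz("top",Z(*p),14))
print("posts/knobs z64ish")
for p in ((192,165),(197,333)): print(p,onz("top",Z(*p),60))
print("white strip corners z83")
for p in ((124,190),(267,184),(272,300),(128,302)): print(p,onz("top",Z(*p),83))
print("dock corners z30")
for p in ((618,188),(700,212),(653,370),(570,345)): print(p,onz("top",Z(*p),30))
print("scene stand base corners")
def S(u,v): return (200+u/5-.4,150+v/5-.4)
for p in ((220,262),(402,237)): print(p,onz("scene",S(*p),14))
for nm,p,z in (("beaker",(398,92),45),("cup",(389,452),25)): print(nm,onz("top",Z(*p),z))
```

```text
grip top [295 180  11  20 114] [300.18421053 189.6754386 ] [ 557.70227988 -172.32746231  120.        ]
((300.1000061035156, 189.69998168945312), (5.692099571228027, 19.60611915588379), 18.43494987487793)
[[ 528.75068885 -150.49212492  122.        ]
 [ 592.75499137 -174.95354416  122.        ]
 [ 585.99701223 -193.22907795  122.        ]
 [ 522.06627235 -168.60843242  122.        ]]
grip scene [268 212  24  16 265] [279.71320755 218.30566038]
tri [ 558.99852407 -174.30322973  103.3038726 ]
blue [192 178  24  24  92] [197.68478261 193.18478261]
((198.25624084472656, 194.4827117919922), (31.104286193847656, 16.604297637939453), 46.332218170166016)
[[578.95127677 238.29136656  78.        ]
 [619.01979804 195.85171912  78.        ]
 [536.70371886 121.1524439   78.        ]
 [497.43021923 163.45745975  78.        ]]
stand base corners z14
(98, 180) [641.00990366 219.10051038  14.        ]
(98, 357) [509.45576131 219.43400845  14.        ]
(300, 352) [509.40707907  72.81428372  14.        ]
posts/knobs z64ish
(192, 165) [639.63022859 145.99713739  60.        ]
(197, 333) [518.15583551 143.73971906  60.        ]
white strip corners z83
(124, 190) [617.45505885 192.19439318  83.        ]
(267, 184) [619.11506939  91.61207212  83.        ]
(272, 300) [536.46240908  89.53831926  83.        ]
(128, 302) [537.62320009 189.75701015  83.        ]
dock corners z30
(618, 188) [ 621.62178495 -161.81609178   30.        ]
(700, 212) [ 602.24527918 -221.04887637   30.        ]
(653, 370) [ 487.20417938 -180.73333545   30.        ]
(570, 345) [ 506.99981391 -121.66823048   30.        ]
scene stand base corners
(220, 262) [514.63234568  69.33822075  14.        ]
(402, 237) [637.9994625   67.75167543  14.        ]
beaker [693.78623669  -3.06171014  45.        ]
cup [434.07325769  10.49800297  25.        ]
```

```bash
cat >> h.py <<'E'
def state():
    o=get_obs(); R=cv2.Rodrigues(o["orientation"])[0]; return o,R
def plan(tgt,yaw=None):
    "tool x heading yaw(deg); rows: turn first then shift"
    o,R=state(); cur=np.degrees(np.arctan2(R[1,0],R[0,0])); 
    if yaw is None: yaw=cur
    dy=(yaw-cur+90)%180-90
    turn=-dy  # tool z down
    R2=R@cv2.Rodrigues(np.array([0,0,np.radians(turn)]))[0]
    d=R2.T@(np.array(tgt,float)-o["ee_pos"])/10
    print("t",round(o["t"],2),"pos",o["ee_pos"].round(1),"yaw",round(cur,2),"q6",o["qpos"][5].round(2),"tilt",R[:,2].round(4),"| turn",round(turn,2),"after-turn shift cm",d.round(2),"F",o["ft_force"].round(2),"M",o["moment"].round(2),"w",round(o["width"],1))
E
python3 - <<'E'
from h import *
plan((557,-173,180),70)
# stand orientation: fit via subpixel edges of white/blue block
t=cv2.imread("pics/top0.png"); h=cv2.cvtColor(t,cv2.COLOR_BGR2HSV)
sub=t[165:215,180:235]; 
b=cv2.inRange(h,(95,60,40),(125,255,255))
w=cv2.inRange(h,(0,0,150),(180,60,255))
for y in range(174,214): print(y,''.join('B' if b[y,x] else ('W' if w[y,x] else '.') for x in range(186,236)))
E
```

```text
t 0.1 pos [ 226.9 -581.8  222. ] yaw -68.7 q6 -0.02 tilt [-5.0e-04  1.2e-03 -1.0e+00] | turn 41.3 after-turn shift cm [-49.7  -17.04   4.24] F [-0.05 -0.07  0.16] M [-0.03  0.01 -0.02] w 87.7
174 ..................WWWWWWWWW.................WWW.W.
175 .............................................WWW.W
176 ..............................BBBBBBBBB......WWWWW
177 .......BBBBBBBBBBB.BB...B.B.........BBB.....WWWWWW
178 ......BBBW.WB.WB.WWW.W.W.W.WW...W.WW.BB......WWWWW
179 ......BBB............................BB.....WWWWWW
180 ......BBB............................BB.....WWWWW.
181 ......BBB.........W..W...W....W.W..W.BBB....WWWWWW
182 ......BBBW......W....................BBB....WWWWWW
183 ......BBB............................BBB....WWWWWW
184 ......BBB.....................W.W..W.BBB....WWWWW.
185 ......BBBWW.....W.W....W......W......BBB....WWWWWW
186 ......BBBW...........................BBB....WWWWWW
187 ......BBB............................BBB....WWWWWW
188 ..W...BBBB.W...W..W...WW......W.W....BBB....WWWWWW
189 ......BBBB...........................BBB....WWWWWW
190 ......BBBB..............
[... 591 characters left out ...]
BBBBBBBBBBBBBBBBBBBBBBBB...........WWWWW
202 ...........................B.................WW..W
203 .............................................WWWWW
204 .............................................WWWWW
205 .......................W.W...................WWWWW
206 ...................WWWWWWWWW.................WWWWW
207 .............................................WWWWW
208 ..............................................WWWW
209 .............................................WWWWW
210 .............................................WWWWW
211 ...................................W..WWWWWW..WWWW
212 ....................W........................WWWWW
213 .............................................WWWWW
```

Run:
```python
from h import *
t=cv2.imread("pics/top0.png").astype(float); 
# blueness subpixel edges: B-R
d=t[:,:,0]-t[:,:,2]
def fit(P,sel):
    W=np.array([onz("top",p,79)[:2] for p in P]); 
    i=sel
    c=np.polyfit(W[:,1-i],W[:,i],1); r=W[:,i]-np.polyval(c,W[:,1-i]); k=abs(r)<2.5
    c=np.polyfit(W[k,1-i],W[k,i],1); return c,r.std(),W[:,i].mean()
L=[];Rr=[];T=[];B=[]
for y in range(180,197):
    row=d[y,186:236]; th=40
    i=np.where(row>th)[0]
    a=i[0]; L.append((186+a-1+(th-row[a-1])/(row[a]-row[a-1]),y))
    a=i[-1]; Rr.append((186+a+(row[a]-th)/(row[a]-row[a+1]),y))
for x in range(195,222):
    col=d[170:206,x]; i=np.where(col>th)[0]; 
    a=i[-1]; B.append((x,170+a+(col[a]-th)/(col[a]-col[a+1])))
    a=i[0]; T.append((x,170+a-1+(th-col[a-1])/(col[a]-col[a-1])))
for n,P,s in (("L",L,1),("R",Rr,1),("B",B,0),("T",T,0)):
    c,r,m=fit(P,s); print(n,"angle",(c[0] if s==1 else -c[0]).round(4),"res",r.round(2),"mean",m.round(1))
```

```text
L angle 0.0359 res 0.14 mean 201.7
R angle 0.0311 res 0.14 mean 84.7
B angle 0.0086 res 0.26 mean 532.0
T angle -0.2164 res 24.98 mean 548.4
```

Call:
{"op": "arm_command", "data": {
  "increments": [
    [[0,0,0],8.5],
    [[0,0,0],8.5],
    [[0,0,0],8.5],
    [[0,0,0],8.5],
    [[0,0,0],7.3],
    [[-5,-1.7,0.4],0],
    [[-5,-1.7,0.4],0],
    [[-5,-1.7,0.4],0],
    [[-5,-1.7,0.4],0],
    [[-5,-1.7,0.4],0],
    [[-5,-1.7,0.4],0],
    [[-5,-1.7,0.4],0],
    [[-5,-1.7,0.4],0],
    [[-5,-1.7,0.4],0],
    [[-4,-1.7,0.4],0]
  ],
  "gripper": 1
}}

```text
t: 1.6
ee_pos: [547.1, -202.6, 179.7]
orientation: [1.76, -2.601, -0.011]
ft_force: [0.3, -1.4, -0.0]
width: 87.8
```

```bash
python3 -c "
from h import *
plan((557,-173,82),70)"
```

```text
t 1.6 pos [ 547.1 -202.6  179.7] yaw -111.84 q6 1.57 tilt [-0.0045  0.0055 -1.    ] | turn -1.84 after-turn shift cm [-3.09  0.02  9.79] F [ 0.29 -1.35 -0.05] M [-0.    0.01 -0.03] w 87.8
```

Call:
{"op": "arm_command", "data": {
  "increments": [
    [[0,0,0],-1.8],
    [[-2,0,2],0],
    [[-1.1,0,2],0],
    [[0,0,1],0],
    [[0,0,0],0]
  ]
}}

```text
t: 2.1
ee_pos: [559.5, -168.9, 127.2]
orientation: [1.815, -2.563, -0.012]
ft_force: [-0.6, 0.6, 0.8]
width: 87.7
```

```bash
python3 -c "
from h import *
plan((557,-173,82),70)
for n in ('top','scene'):
    im=get_image(n)[:,:,::-1]
    c=im[150:240,250:340] if n=='top' else im[170:270,220:350]
    cv2.imwrite(f'pics/g1{n}.png',cv2.resize(c,None,fx=5,fy=5,interpolation=cv2.INTER_CUBIC))"
```

```text
t 2.1 pos [ 559.5 -168.9  127.2] yaw -109.4 q6 1.59 tilt [-0.0055  0.0056 -1.    ] | turn 0.6 after-turn shift cm [0.49 0.06 4.52] F [-0.61  0.62  0.76] M [ 0.12 -0.03  0.04] w 87.7
```

View pics/g1top.png

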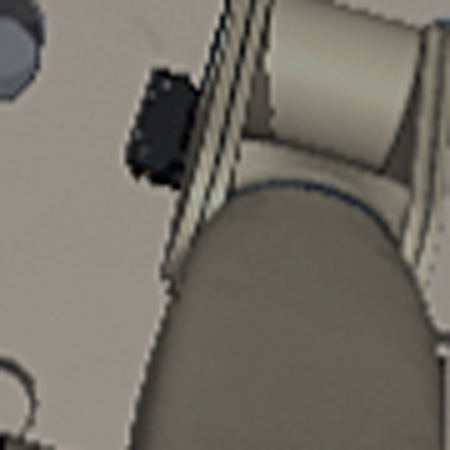

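View pics/g1scene.png

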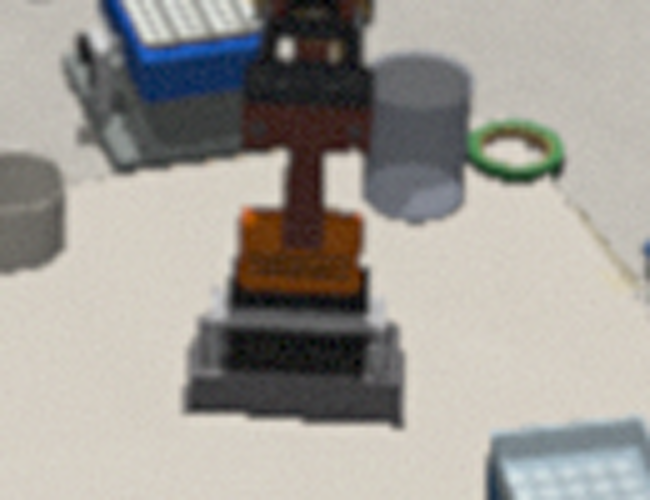

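The scene view shows the fingers straddling the grip and centred along it, at about (302,215) in the crop. Now I'll descend and close.

Call:
{"op": "arm_command", "data": {
  "increments": [
    [[0.5,0,1.5],0.6],
    [[0,0,1.5],0],
    [[0,0,1],0],
    [[0,0,0.5],0],
    [[0,0,0],0]
  ]
}}

```text
t: 2.7
ee_pos: [558.5, -177.4, 81.5]
orientation: [-1.794, 2.577, 0.006]
ft_force: [-0.3, 0.8, 0.5]
width: 88.2
```

```bash
python3 -c "
from h import *
plan((557,-173,81),70)"
```

```text
t 2.7 pos [ 558.5 -177.4   81.5] yaw -110.3 q6 1.59 tilt [-7.0e-04  3.8e-03 -1.0e+00] | turn -0.3 after-turn shift cm [-0.36  0.29  0.05] F [-0.31  0.81  0.47] M [ 0.07 -0.01 -0.01] w 88.2
```

Call:
{"op": "arm_command", "data": {
  "increments": [
    [[-0.3,0.2,0],0],
    [[0,0,0],0]
  ]
}}

```text
t: 2.9
ee_pos: [557.7, -173.6, 81.3]
orientation: [-1.794, 2.577, 0.006]
ft_force: [0.8, 0.1, 0.3]
width: 87.5
```

Call:
{"op": "arm_command", "data": {
  "increments": [
    [[0,0,0],0],
    [[0,0,0],0],
    [[0,0,0],0],
    [[0,0,0],0],
    [[0,0,0],0],
    [[0,0,0],0]
  ],
  "gripper": 0
}}

```text
t: 3.5
ee_pos: [558.8, -173.5, 82.9]
orientation: [-1.795, 2.575, 0.002]
ft_force: [0.5, -0.3, -0.3]
width: 43.2
```

```bash
python3 -c "
from h import *
plan((557,-173,81),70)"
```

```text
t 3.5 pos [ 558.8 -173.5   82.9] yaw -110.25 q6 1.6 tilt [ 0.0018  0.003  -1.    ] | turn -0.25 after-turn shift cm [0.02 0.19 0.19] F [ 0.47 -0.31 -0.25] M [0.05 0.05 0.  ] w 43.2
```

Call:
{"op": "arm_command", "data": {
  "increments": [
    [[0,0,0.15],0],
    [[0,0,0],0],
    [[0,0,0],0],
    [[0,0,0],0],
    [[0,0,0],0]
  ]
}}

```text
t: 4.0
ee_pos: [558.8, -173.6, 81.3]
orientation: [-1.795, 2.575, 0.002]
ft_force: [0.9, 0.6, 0.1]
width: 21.8
```

```bash
python3 -c "
from h import *
plan((557,-173,81),70)
for i in range(4):
  print(get_obs()['ee_pos'].round(2),get_obs()['ft_force'].round(2))"
```

```text
t 4.0 pos [ 558.8 -173.6   81.3] yaw -110.25 q6 1.6 tilt [ 0.0017  0.003  -1.    ] | turn -0.25 after-turn shift cm [0.01 0.19 0.03] F [0.87 0.57 0.06] M [ 0.08  0.06 -0.  ] w 21.8
[ 558.79 -173.57   81.25] [0.87 0.57 0.06]
[ 558.79 -173.57   81.25] [0.87 0.57 0.06]
[ 558.79 -173.57   81.25] [0.87 0.57 0.06]
[ 558.79 -173.57   81.25] [0.87 0.57 0.06]
```

Call:
{"op": "arm_command", "data": {
  "increments": [
    [[0,0,0],0],
    [[0,0,0],0]
  ]
}}

```text
t: 4.2
ee_pos: [558.8, -173.6, 81.2]
orientation: [-1.795, 2.575, 0.002]
ft_force: [0.7, -0.3, -0.0]
width: 22.1
```

Call:
{"op": "arm_command", "data": {
  "increments": [
    [[0,0,-1],0],
    [[0,0,-2],0],
    [[0,0,-3],0],
    [[0,0,-3],0],
    [[0,0,-3],0],
    [[0,0,0],0],
    [[0,0,0],0],
    [[0,0,0],0]
  ]
}}

```text
t: 5.0
ee_pos: [555.4, -172.8, 204.5]
orientation: [1.795, -2.577, -0.012]
ft_force: [0.7, -0.4, -3.5]
width: 21.6
```

```bash
python3 -c "
from h import *
plan((575,96,220),91)
for n in ('scene',):
    im=get_image(n)[:,:,::-1]
    c=im[130:270,190:350]
    cv2.imwrite(f'pics/g2{n}.png',cv2.resize(c,None,fx=5,fy=4,interpolation=cv2.INTER_CUBIC))"
```

```text
t 5.0 pos [ 555.4 -172.8  204.5] yaw -110.26 q6 1.6 tilt [-0.0053  0.0055 -1.    ] | turn -21.26 after-turn shift cm [-26.85  -2.42  -1.41] F [ 0.7  -0.36 -3.46] M [ 0.05 -0.02 -0.04] w 21.6
```

View pics/g2scene.png

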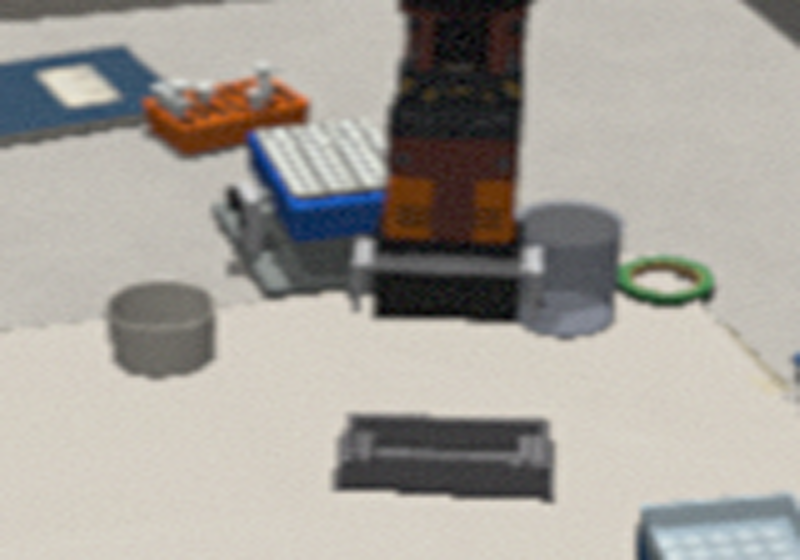

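The dock is empty and the roller hangs straight in the jaws. Next I'll move over the near end strip (low y).

Call:
{"op": "arm_command", "data": {
  "increments": [
    [[0,0,0],-7],
    [[0,0,0],-7],
    [[0,0,0],-7],
    [[-4,-0.4,0],0],
    [[-4,-0.4,0],0],
    [[-4,-0.4,0],0],
    [[-4,-0.4,0],0],
    [[-4,-0.4,0],0],
    [[-4,-0.4,0],0],
    [[-2,0,0],0],
    [[0,0,0],0],
    [[0,0,0],0]
  ]
}}

```text
t: 6.25
ee_pos: [562.4, 97.3, 186.5]
orientation: [2.236, -2.177, -0.051]
ft_force: [0.3, -0.4, -3.1]
width: 22.2
```

```bash
python3 -c "
from h import *
plan((577,101,180),91.1)"
```

```text
t 6.25 pos [562.4  97.3 186.5] yaw -88.49 q6 1.68 tilt [-0.0377  0.0081 -0.9993] | turn 0.41 after-turn shift cm [-0.33 -1.49  0.59] F [ 0.34 -0.44 -3.12] M [-0.04 -0.02  0.03] w 22.2
```

Call:
{"op": "arm_command", "data": {
  "increments": [
    [[0,0,0],0],
    [[0,0,0],0]
  ]
}}

```text
t: 6.45
ee_pos: [561.6, 95.6, 185.1]
orientation: [2.232, -2.177, -0.053]
ft_force: [0.2, -1.1, -1.8]
width: 21.9
```

```bash
python3 -c "
from h import *
plan((577,101,180),91.1); print(get_obs()['qvel'].round(3),get_obs()['qpos'].round(4))"
```

```text
t 6.45 pos [561.6  95.6 185.1] yaw -88.57 q6 1.68 tilt [-0.0403  0.0074 -0.9992] | turn 0.33 after-turn shift cm [-0.5  -1.56  0.45] F [ 0.16 -1.07 -1.78] M [-0.01 -0.02 -0.02] w 21.9
[-0.013  0.006  0.005 -0.002 -0.004 -0.004] [0.1407 0.4065 1.757  0.0153 1.017  1.6781]
```

Call:
{"op": "arm_command", "data": {
  "increments": [
    [[0,0,0],0],
    [[0,0,0],0],
    [[0,0,0],0],
    [[0,0,0],0]
  ]
}}

```text
t: 6.85
ee_pos: [561.8, 92.9, 185.1]
orientation: [2.228, -2.181, -0.053]
ft_force: [-0.4, 0.4, -2.8]
width: 21.7
```

```bash
python3 -c "
from h import *
plan((577,101,180),91.1); print(get_obs()['qvel'].round(3),get_obs()['qpos'].round(4))"
```

```text
t 6.85 pos [561.8  92.9 185.1] yaw -88.79 q6 1.68 tilt [-0.0403  0.0073 -0.9992] | turn 0.11 after-turn shift cm [-0.78 -1.55  0.45] F [-0.43  0.35 -2.82] M [ 0.03 -0.04  0.01] w 21.7
[-0.005 -0.001  0.    -0.    -0.     0.   ] [0.136  0.4061 1.7576 0.0149 1.0169 1.6775]
```

Call:
{"op": "arm_command", "data": {
  "increments": [
    [[0,-1.5,-0.5],0],
    [[0,0,0],0]
  ]
}}

```text
t: 7.05
ee_pos: [577.3, 92.9, 189.8]
orientation: [2.228, -2.182, -0.053]
ft_force: [0.7, 0.0, -2.0]
width: 21.5
```

```bash
python3 -c "
from h import *
plan((577,101,180),91.1); print(get_obs()['qvel'].round(3),get_obs()['qpos'].round(4))"
```

```text
t 7.05 pos [577.3  92.9 189.8] yaw -88.82 q6 1.67 tilt [-0.04    0.0073 -0.9992] | turn 0.08 after-turn shift cm [-0.81 -0.03  0.99] F [ 0.65  0.01 -1.95] M [ 0.01 -0.03  0.03] w 21.5
[ 0.003 -0.013  0.069  0.004  0.012  0.002] [0.1325 0.4211 1.7202 0.0145 1.0391 1.6749]
```

Call:
{"op": "arm_command", "data": {
  "increments": [
    [[0,4,0],0],
    [[0,4,0],0],
    [[0,4,0],0],
    [[0,0,0],0],
    [[0,0,0],0],
    [[0,0,0],0]
  ]
}}

```text
t: 7.65
ee_pos: [451.0, 89.8, 193.3]
orientation: [2.226, -2.182, -0.054]
ft_force: [0.3, -0.4, -2.8]
width: 21.9
```

```bash
python3 -c "
from h import *
plan((577,101,180),91.1); print(get_obs()['qvel'].round(3),get_obs()['qpos'].round(4))"
```

```text
t 7.65 pos [451.   89.8 193.3] yaw -88.85 q6 1.7 tilt [-0.0415  0.0072 -0.9991] | turn 0.05 after-turn shift cm [ -0.87 -12.67   0.81] F [ 0.27 -0.43 -2.8 ] M [ 0.01 -0.02 -0.05] w 21.9
[-0.001 -0.005 -0.01  -0.001 -0.01  -0.001] [0.1614 0.2408 1.9843 0.0169 0.9564 1.7019]
```

Call:
{"op": "arm_command", "data": {
  "increments": [
    [[4,0,0],0],
    [[4,0,0],0],
    [[4,0,0],0],
    [[4,0,0],0],
    [[0,0,0],0],
    [[0,0,0],0],
    [[0,0,0],0]
  ]
}}

```text
t: 8.35
ee_pos: [462.6, -76.0, 192.6]
orientation: [2.232, -2.183, -0.046]
ft_force: [0.1, -0.0, -2.5]
width: 22.1
```

```bash
python3 -c "
from h import *
plan((577,101,180),91.1); print(get_obs()['qvel'].round(3),get_obs()['qpos'].round(4))"
```

```text
t 8.35 pos [462.6 -76.  192.6] yaw -88.73 q6 1.36 tilt [-0.034   0.0071 -0.9994] | turn 0.17 after-turn shift cm [-17.47 -11.81   0.99] F [ 0.08 -0.01 -2.54] M [-0.01 -0.04 -0.01] w 22.1
[ 0.002  0.008 -0.007  0.008  0.002  0.004] [-1.8860e-01  2.5270e-01  1.9694e+00  7.0000e-04  9.5420e-01  1.3595e+00]
```

Call:
{"op": "arm_command", "data": {
  "increments": [
    [[0,0,0],8],
    [[0,0,0],8],
    [[0,0,0],8],
    [[0,0,0],0],
    [[0,0,0],0]
  ]
}}

```text
t: 8.85
ee_pos: [463.9, -70.9, 192.2]
orientation: [1.722, -2.598, -0.04]
ft_force: [-0.2, 0.1, -2.9]
width: 22.1
```

```bash
python3 -c "
from h import *
plan((577,101,180),91.1); print(get_obs()['qvel'].round(3),get_obs()['qpos'].round(4))"
```

```text
t 8.85 pos [463.9 -70.9 192.2] yaw -112.94 q6 1.79 tilt [-0.0345  0.0078 -0.9994] | turn -24.04 after-turn shift cm [-16.96 -11.68   0.97] F [-0.17  0.08 -2.86] M [ 0.04 -0.05  0.04] w 22.1
[0.018 0.002 0.001 0.003 0.    0.014] [-0.1781  0.2541  1.9685  0.002   0.9544  1.7921]
```

```bash
python3 -c "
from h import *
im=get_image('top')[:,:,::-1]; cv2.imwrite('pics/t3.png',im)
im=get_image('scene')[:,:,::-1]; cv2.imwrite('pics/s3.png',cv2.resize(im[100:300,170:400],None,fx=3,fy=3,interpolation=cv2.INTER_CUBIC))"
```

```text
(no output)
```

View pics/t3.png

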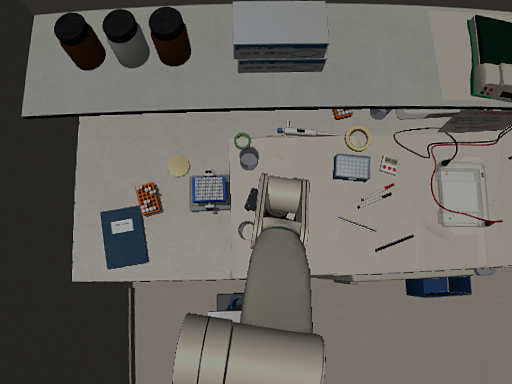

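View pics/s3.png

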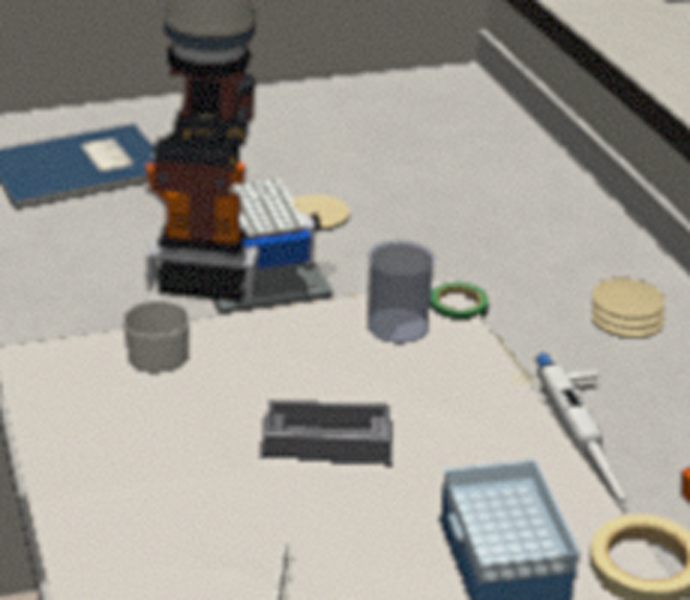

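The bystanders are where they were: beaker (249,158), petri (179,165). The roller is held fine. The fast move tilted the tool by 0.035 rad, so I'll see whether slower moves behave better.

Call:
{"op": "arm_command", "data": {
  "increments": [
    [[0,0,0],-8],
    [[0,0,0],-8],
    [[0,0,0],-8],
    [[0,0,0],0],
    [[0,-1.5,-0.1],0],
    [[0,-2,-0.1],0],
    [[0,-2,-0.1],0],
    [[0,-2,-0.1],0],
    [[0,-2,0],0],
    [[0,-1.5,0],0],
    [[0,0,0],0],
    [[0,0,0],0]
  ]
}}

```text
t: 10.15
ee_pos: [576.5, -65.2, 191.5]
orientation: [2.231, -2.183, -0.05]
ft_force: [-0.4, 0.4, -2.7]
width: 21.2
```

```bash
python3 -c "
from h import *
plan((577,101,180),91.1); print(get_obs()['qvel'].round(3),get_obs()['qpos'].round(4))"
```

```text
t 10.15 pos [576.5 -65.2 191.5] yaw -88.75 q6 1.41 tilt [-0.0368  0.0081 -0.9993] | turn 0.15 after-turn shift cm [-16.61  -0.41   1.28] F [-0.43  0.4  -2.73] M [-0.01 -0.   -0.01] w 21.2
[ 0.001  0.008 -0.009 -0.001 -0.005  0.015] [-0.1348  0.4124  1.7297  0.0036  1.037   1.412 ]
```

Call:
{"op": "arm_command", "data": {
  "increments": [
    [[1.5,0,0],0],
    [[3,0,0],0],
    [[3,0,0],0],
    [[3,0,0],0],
    [[3,0,0],0],
    [[3,0,0],0],
    [[0,0,0],0],
    [[0,0,0],0]
  ]
}}

```text
t: 10.95
ee_pos: [571.8, -240.8, 189.9]
orientation: [2.223, -2.186, -0.055]
ft_force: [-0.5, 1.0, -3.0]
width: 21.8
```

```bash
python3 -c "
from h import *
plan((577,101,180),91.1); print(get_obs()['qvel'].round(3),get_obs()['qpos'].round(4))"
```

```text
t 10.95 pos [ 571.8 -240.8  189.9] yaw -89.06 q6 1.15 tilt [-0.0415  0.0077 -0.9991] | turn -0.16 after-turn shift cm [-34.15  -1.23   1.24] F [-0.55  0.99 -3.02] M [ 0.03  0.04 -0.05] w 21.8
[-0.037 -0.    -0.    -0.014 -0.004 -0.01 ] [-0.4129  0.4721  1.6356 -0.0109  1.0751  1.1466]
```

Call:
{"op": "arm_command", "data": {
  "increments": [
    [[-2,0,0],0],
    [[-4,0,0],0],
    [[-4,0,0],0],
    [[-4,0,0],0],
    [[-4,0,0],0],
    [[0,0,0],0],
    [[0,0,0],0]
  ]
}}

```text
t: 11.65
ee_pos: [563.4, -46.4, 191.8]
orientation: [2.224, -2.184, -0.06]
ft_force: [-0.1, -0.9, -3.1]
width: 21.7
```

```bash
python3 -c "
from h import *
plan((577,101,180),91.1); print(get_obs()['qpos'].round(4))"
```

```text
t 11.65 pos [563.4 -46.4 191.8] yaw -88.96 q6 1.44 tilt [-0.044   0.0097 -0.999 ] | turn -0.06 after-turn shift cm [-14.7   -1.7    1.26] F [-0.1  -0.86 -3.14] M [-0.07 -0.05  0.02] w 21.7
[-0.1059  0.3945  1.758   0.0058  1.0339  1.4433]
```

Call:
{"op": "arm_command", "data": {
  "increments": [
    [[-2,0,0],0],
    [[-4,0,0],0],
    [[-4,0,0],0],
    [[-4,0,0],0],
    [[0,0,0],0],
    [[0,0,0],0]
  ]
}}

```text
t: 12.25
ee_pos: [559.1, 97.3, 193.8]
orientation: [2.222, -2.186, -0.059]
ft_force: [-0.4, 0.0, -3.1]
width: 21.8
```

```bash
python3 -c "
from h import *
plan((577,101,180),91.1); print(get_obs()['qpos'].round(4))"
```

```text
t 12.25 pos [559.1  97.3 193.8] yaw -89.08 q6 1.69 tilt [-0.0436  0.0093 -0.999 ] | turn -0.18 after-turn shift cm [-0.32 -1.85  1.3 ] F [-0.44  0.04 -3.14] M [ 0.03 -0.09 -0.02] w 21.8
[0.1429 0.3936 1.7538 0.0179 1.036  1.688 ]
```

Call:
{"op": "arm_command", "data": {
  "increments": [
    [[0,0,0],7],
    [[0,0,0],7],
    [[0,0,0],7],
    [[4,0.4,0],0],
    [[4,0.4,0],0],
    [[4,0.4,0],0],
    [[4,0.4,0],0],
    [[0,0,0],0],
    [[0,0,0],0]
  ]
}}

```text
t: 13.15
ee_pos: [482.4, -61.0, 195.6]
orientation: [1.748, -2.573, -0.048]
ft_force: [0.5, 0.6, -2.4]
width: 21.9
```

```bash
python3 -c "
from h import *
plan((577,101,180),91.1); print(get_obs()['qpos'].round(4))"
```

```text
t 13.15 pos [482.4 -61.  195.6] yaw -111.6 q6 1.8 tilt [-0.043   0.0081 -0.999 ] | turn -22.7 after-turn shift cm [-16.    -9.83   1.29] F [ 0.5   0.62 -2.38] M [ 0.05 -0.1   0.01] w 21.9
[-1.5120e-01  2.7730e-01  1.9255e+00  1.8000e-03  9.8250e-01  1.7957e+00]
```

Call:
{"op": "arm_command", "data": {
  "increments": [
    [[0,0,-1],-7.5],
    [[0,0,-1],-7.5],
    [[0,0,-1],-7.5],
    [[-2,-1,-1.5],0],
    [[-3,-2,-2],0],
    [[-3,-2,-2],0],
    [[-3,-2,-2],0],
    [[-3,-2,-1.5],0],
    [[-1.5,-0.5,0],0],
    [[0,0,0],0],
    [[0,0,0],0]
  ]
}}

```text
t: 14.25
ee_pos: [581.7, 103.8, 315.5]
orientation: [2.238, -2.168, -0.061]
ft_force: [0.4, -0.7, -3.0]
width: 21.9
```

```bash
python3 -c "
from h import *
plan((577,101,190),91.1); print(get_obs()['qpos'].round(4))"
```

```text
t 14.25 pos [581.7 103.8 315.5] yaw -88.19 q6 1.68 tilt [-0.0451  0.0093 -0.9989] | turn 0.71 after-turn shift cm [ 0.4  -0.09 12.56] F [ 0.43 -0.72 -3.01] M [-0.01  0.02 -0.  ] w 21.9
[0.1481 0.3023 1.5862 0.0165 1.2963 1.6823]
```

Call:
{"op": "arm_command", "data": {
  "increments": [
    [[0,0,5],0],
    [[0,0,5],0],
    [[0,0,0],0],
    [[0,0,0],0]
  ]
}}

```text
t: 14.65
ee_pos: [575.2, 100.8, 214.4]
orientation: [2.234, -2.17, -0.06]
ft_force: [-0.0, -0.4, -2.3]
width: 21.9
```

```bash
python3 -c "
from h import *
plan((577,101,190),91.1); print(get_obs()['qpos'].round(4))"
```

```text
t 14.65 pos [575.2 100.8 214.4] yaw -88.35 q6 1.68 tilt [-0.0463  0.0079 -0.9989] | turn 0.55 after-turn shift cm [ 0.   -0.29  2.43] F [-0.   -0.37 -2.29] M [-0.03 -0.15  0.02] w 21.9
[0.1454 0.3933 1.6992 0.0164 1.0938 1.6793]
```

The tilt of 0.046 rad in the strip direction stays. It is tolerable, because each strip is a rigid slider and docking allows it. Now I'll feel for the first strip.

Call:
{"op": "arm_command", "data": {
  "increments": [
    [[0,-0.5,1],0.5],
    [[0,0,1],0],
    [[0,0,1],0],
    [[0,0,0.7],0],
    [[0,0,0],0]
  ]
}}

```text
t: 15.15
ee_pos: [582.2, 100.3, 180.2]
orientation: [2.227, -2.187, -0.052]
ft_force: [-0.2, -0.2, -2.1]
width: 22.2
```

```bash
python3 -c "
from h import *
plan((580,101,170),91.1)"
```

```text
t 15.15 pos [582.2 100.3 180.2] yaw -88.99 q6 1.69 tilt [-0.0378  0.009  -0.9992] | turn -0.09 after-turn shift cm [-0.06  0.18  1.03] F [-0.25 -0.15 -2.11] M [ 0.   -0.04  0.02] w 22.2
```

Call:
{"op": "arm_command", "data": {
  "increments": [
    [[0,0,0.5],0],
    [[0,0,0.4],0],
    [[0,0,0],0]
  ]
}}

```text
t: 15.45
ee_pos: [582.3, 100.7, 171.0]
orientation: [2.228, -2.187, -0.051]
ft_force: [0.2, 0.9, -2.4]
width: 21.7
```

Call:
{"op": "arm_command", "data": {
  "increments": [
    [[0,0,0.25],0],
    [[0,0,0],0]
  ]
}}

```text
t: 15.65
ee_pos: [582.2, 100.8, 168.5]
orientation: [2.228, -2.187, -0.051]
ft_force: [0.2, 0.4, -2.5]
width: 21.7
```

Call:
{"op": "arm_command", "data": {
  "increments": [
    [[0,0,0.25],0],
    [[0,0,0],0]
  ]
}}

```text
t: 15.85
ee_pos: [582.3, 100.8, 166.0]
orientation: [2.228, -2.187, -0.05]
ft_force: [-0.8, -0.2, -2.4]
width: 22.0
```

Call:
{"op": "arm_command", "data": {
  "increments": [
    [[0,0,0.25],0],
    [[0,0,0],0]
  ]
}}

```text
t: 16.05
ee_pos: [582.3, 100.9, 163.4]
orientation: [2.228, -2.188, -0.05]
ft_force: [0.3, 0.0, -3.0]
width: 21.9
```

Motion is precise at slow speed. Continuing.

Call:
{"op": "arm_command", "data": {
  "increments": [
    [[0,0,0.25],0],
    [[0,0,0],0]
  ]
}}

```text
t: 16.25
ee_pos: [582.6, 100.9, 161.2]
orientation: [2.229, -2.188, -0.049]
ft_force: [-1.0, -0.1, -1.0]
width: 22.2
```

Call:
{"op": "arm_command", "data": {
  "increments": [
    [[0,0,0.2],0],
    [[0,0,0],0]
  ]
}}

```text
t: 16.45
ee_pos: [582.7, 100.9, 160.1]
orientation: [2.229, -2.188, -0.049]
ft_force: [-2.3, -1.1, 4.5]
width: 21.8
```

Call:
{"op": "arm_command", "data": {
  "increments": [
    [[0,0,0.2],0],
    [[0,0,0],0]
  ]
}}

```text
t: 16.65
ee_pos: [582.7, 100.6, 159.3]
orientation: [2.229, -2.188, -0.048]
ft_force: [-2.9, -1.3, 6.0]
width: 22.1
```

Call:
{"op": "arm_command", "data": {
  "increments": [
    [[0,0,0.2],0],
    [[0,0,0],0]
  ]
}}

```text
t: 16.85
ee_pos: [582.6, 100.3, 158.8]
orientation: [2.229, -2.188, -0.047]
ft_force: [-3.6, -1.0, 6.1]
width: 21.9
```

```bash
python3 -c "
from h import *
plan((580,101,170),91.1)"
```

```text
t 16.85 pos [582.6 100.3 158.8] yaw -88.94 q6 1.69 tilt [-0.0339  0.0082 -0.9994] | turn -0.04 after-turn shift cm [-0.09  0.3  -1.11] F [-3.57 -0.97  6.11] M [-0.32  0.61 -0.03] w 21.9
```

Call:
{"op": "arm_command", "data": {
  "increments": [
    [[0,0,0.2],0]
  ]
}}

```text
t: 16.95
ee_pos: [582.7, 100.1, 157.7]
orientation: [2.229, -2.188, -0.046]
ft_force: [-3.8, -2.2, 8.1]
width: 21.7
```

Call:
{"op": "arm_command", "data": {
  "increments": [
    [[0,0,0.2],0]
  ]
}}

```text
t: 17.05
ee_pos: [582.6, 99.8, 156.6]
orientation: [2.229, -2.188, -0.045]
ft_force: [-4.5, -1.9, 9.5]
width: 21.9
```

Call:
{"op": "arm_command", "data": {
  "increments": [
    [[0,0,0.2],0]
  ]
}}

```text
t: 17.15
ee_pos: [582.6, 99.6, 155.5]
orientation: [2.229, -2.187, -0.044]
ft_force: [-3.4, -2.9, 9.0]
width: 21.9
```

Call:
{"op": "arm_command", "data": {
  "increments": [
    [[0,0,0.2],0]
  ]
}}

```text
t: 17.25
ee_pos: [582.6, 99.3, 154.5]
orientation: [2.229, -2.187, -0.043]
ft_force: [-4.1, -3.3, 10.3]
width: 21.7
```

Call:
{"op": "arm_command", "data": {
  "increments": [
    [[0,0,0.2],0]
  ]
}}

```text
t: 17.35
ee_pos: [582.6, 98.8, 153.6]
orientation: [2.229, -2.187, -0.042]
ft_force: [-4.9, -1.9, 13.6]
width: 22.1
```

```bash
python3 -c "
from h import *
plan((580,101,170),91.1)"
```

```text
t 17.35 pos [582.6  98.8 153.6] yaw -88.91 q6 1.69 tilt [-0.0323  0.0059 -0.9995] | turn -0.01 after-turn shift cm [-0.23  0.31 -1.63] F [-4.89 -1.9  13.62] M [-0.65  0.98 -0.09] w 22.1
```

Call:
{"op": "arm_command", "data": {
  "increments": [
    [[-0.3,0,0.12],0],
    [[-0.3,0,0.1],0]
  ]
}}

```text
t: 17.55
ee_pos: [582.5, 103.8, 154.2]
orientation: [2.228, -2.187, -0.04]
ft_force: [-5.2, -2.4, 13.0]
width: 21.8
```

Call:
{"op": "arm_command", "data": {
  "increments": [
    [[-0.3,0,0.1],0],
    [[-0.3,0,0.1],0]
  ]
}}

```text
t: 17.75
ee_pos: [582.4, 108.3, 155.0]
orientation: [2.228, -2.185, -0.036]
ft_force: [-4.8, -5.5, 11.6]
width: 21.8
```

Call:
{"op": "arm_command", "data": {
  "increments": [
    [[-0.3,0,0.12],0],
    [[-0.3,0,0.12],0]
  ]
}}

```text
t: 17.95
ee_pos: [582.4, 112.9, 155.3]
orientation: [2.227, -2.184, -0.032]
ft_force: [-5.1, -3.6, 11.7]
width: 22.0
```

Call:
{"op": "arm_command", "data": {
  "increments": [
    [[-0.3,0,0.14],0],
    [[-0.3,0,0.14],0]
  ]
}}

```text
t: 18.15
ee_pos: [582.4, 118.1, 155.3]
orientation: [2.227, -2.184, -0.03]
ft_force: [-5.0, -5.7, 14.2]
width: 22.0
```

```bash
python3 -c "
from h import *
plan((580,101,170),91.1)"
```

```text
t 18.15 pos [582.4 118.1 155.3] yaw -88.88 q6 1.73 tilt [-0.0293 -0.0025 -0.9996] | turn 0.02 after-turn shift cm [ 1.7   0.31 -1.46] F [-5.03 -5.68 14.2 ] M [-1.34  0.92 -0.1 ] w 22.0
```

Call:
{"op": "arm_command", "data": {
  "increments": [
    [[-0.3,0.03,0.11],0],
    [[-0.3,0.03,0.11],0]
  ]
}}

```text
t: 18.35
ee_pos: [582.3, 122.4, 156.1]
orientation: [2.227, -2.183, -0.024]
ft_force: [-3.7, -5.0, 12.5]
width: 21.7
```

Call:
{"op": "arm_command", "data": {
  "increments": [
    [[-0.3,0.03,0.12],0],
    [[-0.3,0.03,0.12],0]
  ]
}}

```text
t: 18.55
ee_pos: [582.2, 127.4, 156.6]
orientation: [2.227, -2.183, -0.02]
ft_force: [-4.5, -1.6, 12.4]
width: 21.5
```

Call:
{"op": "arm_command", "data": {
  "increments": [
    [[-0.3,0.03,0.12],0],
    [[-0.3,0.03,0.12],0]
  ]
}}

```text
t: 18.75
ee_pos: [582.0, 132.3, 157.0]
orientation: [2.228, -2.182, -0.016]
ft_force: [-5.1, -5.6, 11.5]
width: 21.9
```

```bash
python3 -c "
from h import *
plan((580,101,170),91.1)"
```

```text
t 18.75 pos [582.  132.3 157. ] yaw -88.82 q6 1.76 tilt [-0.0233 -0.0094 -0.9997] | turn 0.08 after-turn shift cm [ 3.13  0.29 -1.27] F [-5.11 -5.6  11.55] M [-1.33  0.65 -0.08] w 21.9
```

Call:
{"op": "arm_command", "data": {
  "increments": [
    [[-0.3,0.03,0.13],0],
    [[-0.3,0.03,0.13],0]
  ]
}}

```text
t: 18.95
ee_pos: [582.0, 136.9, 157.2]
orientation: [2.228, -2.182, -0.011]
ft_force: [-3.8, -3.9, 12.7]
width: 22.1
```

Call:
{"op": "arm_command", "data": {
  "increments": [
    [[-0.3,0.03,0.13],0],
    [[-0.3,0.03,0.13],0]
  ]
}}

```text
t: 19.15
ee_pos: [581.8, 142.2, 157.5]
orientation: [2.228, -2.183, -0.007]
ft_force: [-4.9, -5.2, 13.1]
width: 21.8
```

Call:
{"op": "arm_command", "data": {
  "increments": [
    [[-0.3,0.03,0.13],0],
    [[-0.3,0.03,0.13],0]
  ]
}}

```text
t: 19.35
ee_pos: [581.7, 146.6, 157.9]
orientation: [2.228, -2.181, -0.002]
ft_force: [-4.3, -4.0, 12.9]
width: 22.3
```

Call:
{"op": "arm_command", "data": {
  "increments": [
    [[-0.3,0.03,0.13],0],
    [[-0.3,0.03,0.13],0]
  ]
}}

```text
t: 19.55
ee_pos: [581.6, 151.6, 158.3]
orientation: [2.228, -2.181, 0.002]
ft_force: [-4.9, -1.6, 13.0]
width: 21.7
```

```bash
python3 -c "
from h import *
plan((580,101,170),91.1)"
```

```text
t 19.55 pos [581.6 151.6 158.3] yaw -88.77 q6 1.8 tilt [-0.0152 -0.0175 -0.9997] | turn 0.13 after-turn shift cm [ 5.08  0.27 -1.08] F [-4.92 -1.62 13.01] M [-0.53  0.87 -0.08] w 21.7
```

Call:
{"op": "arm_command", "data": {
  "increments": [
    [[-0.3,0.03,0.13],0],
    [[-0.3,0.03,0.13],0]
  ]
}}

```text
t: 19.75
ee_pos: [581.5, 156.5, 158.7]
orientation: [2.229, -2.181, 0.007]
ft_force: [-3.7, -7.2, 12.5]
width: 21.5
```

Call:
{"op": "arm_command", "data": {
  "increments": [
    [[-0.3,0.03,0.13],0],
    [[-0.3,0.03,0.13],0]
  ]
}}

```text
t: 19.95
ee_pos: [581.4, 161.1, 159.1]
orientation: [2.229, -2.18, 0.012]
ft_force: [-3.8, -3.2, 12.4]
width: 22.2
```

Call:
{"op": "arm_command", "data": {
  "increments": [
    [[-0.3,0.03,0.13],0],
    [[-0.3,0.03,0.13],0]
  ]
}}

```text
t: 20.15
ee_pos: [581.2, 166.4, 159.5]
orientation: [2.229, -2.181, 0.015]
ft_force: [-4.0, -5.3, 13.0]
width: 21.5
```

Call:
{"op": "arm_command", "data": {
  "increments": [
    [[-0.3,0.03,0.13],0],
    [[-0.3,0.03,0.13],0]
  ]
}}

```text
t: 20.35
ee_pos: [581.1, 170.7, 159.9]
orientation: [2.229, -2.179, 0.02]
ft_force: [-3.6, -4.9, 13.2]
width: 21.7
```

```bash
python3 -c "
from h import *
plan((580,101,170),91.1)"
```

```text
t 20.35 pos [581.1 170.7 159.9] yaw -88.7 q6 1.84 tilt [-0.0077 -0.0263 -0.9996] | turn 0.2 after-turn shift cm [ 6.99  0.25 -0.82] F [-3.58 -4.9  13.23] M [-1.21  0.8  -0.04] w 21.7
```

Call:
{"op": "arm_command", "data": {
  "increments": [
    [[-0.3,0.03,0.13],0],
    [[-0.3,0.03,0.13],0]
  ]
}}

```text
t: 20.55
ee_pos: [581.0, 175.7, 160.4]
orientation: [2.229, -2.179, 0.024]
ft_force: [-3.3, -3.0, 13.1]
width: 21.6
```

Call:
{"op": "arm_command", "data": {
  "increments": [
    [[-0.3,0.03,0.13],0],
    [[-0.3,0.03,0.13],0]
  ]
}}

```text
t: 20.75
ee_pos: [580.8, 181.4, 160.8]
orientation: [2.23, -2.18, 0.026]
ft_force: [-4.8, -2.3, 13.2]
width: 22.0
```

Call:
{"op": "arm_command", "data": {
  "increments": [
    [[-0.3,0.03,0.13],0],
    [[-0.3,0.03,0.13],0]
  ]
}}

```text
t: 20.95
ee_pos: [580.5, 187.4, 161.4]
orientation: [2.23, -2.181, 0.028]
ft_force: [-3.4, -2.0, 12.8]
width: 22.2
```

Call:
{"op": "arm_command", "data": {
  "increments": [
    [[-0.2,0.03,0.13],0],
    [[-0.2,0.03,0.13],0]
  ]
}}

```text
t: 21.15
ee_pos: [580.4, 192.2, 161.9]
orientation: [2.231, -2.183, 0.029]
ft_force: [-2.9, 1.9, 10.7]
width: 21.9
```

```bash
python3 -c "
from h import *
plan((580,101,170),91.1)"
```

```text
t 21.15 pos [580.4 192.2 161.9] yaw -88.75 q6 1.88 tilt [-7.000e-04 -2.690e-02 -9.996e-01] | turn 0.15 after-turn shift cm [ 9.14  0.21 -0.57] F [-2.93  1.94 10.67] M [ 0.35  1.09 -0.07] w 21.9
```

All strips have been traversed at about 15–17 N. I'll roll back over them at the same force to be sure they are home.

Call:
{"op": "arm_command", "data": {
  "increments": [
    [[0.3,0,0.14],0],
    [[0.3,0,0.14],0]
  ]
}}

```text
t: 21.35
ee_pos: [580.4, 188.1, 162.0]
orientation: [2.233, -2.185, 0.026]
ft_force: [-5.5, -1.2, 11.5]
width: 21.9
```

Call:
{"op": "arm_command", "data": {
  "increments": [
    [[0.3,0,0.15],0],
    [[0.3,0,0.15],0]
  ]
}}

```text
t: 21.55
ee_pos: [580.4, 182.5, 161.7]
orientation: [2.234, -2.186, 0.026]
ft_force: [-4.3, 0.1, 10.9]
width: 21.6
```

Call:
{"op": "arm_command", "data": {
  "increments": [
    [[0.3,0,0.15],0],
    [[0.3,0,0.15],0]
  ]
}}

```text
t: 21.75
ee_pos: [580.5, 176.6, 161.2]
orientation: [2.234, -2.186, 0.025]
ft_force: [-3.5, -0.6, 10.1]
width: 22.0
```

```bash
python3 -c "
from h import *
plan((580,101,170),91.1)"
```

```text
t 21.75 pos [580.5 176.6 161.2] yaw -88.75 q6 1.85 tilt [ 8.000e-04 -2.240e-02 -9.997e-01] | turn 0.15 after-turn shift cm [ 7.57  0.2  -0.71] F [-3.54 -0.62 10.1 ] M [-0.21  1.06 -0.05] w 22.0
```

Call:
{"op": "arm_command", "data": {
  "increments": [
    [[0.3,0,0.18],0],
    [[0.3,0,0.18],0],
    [[0.3,0,0.17],0]
  ]
}}

```text
t: 22.05
ee_pos: [580.7, 167.5, 159.9]
orientation: [2.235, -2.187, 0.025]
ft_force: [-4.6, -0.9, 12.6]
width: 22.0
```

Call:
{"op": "arm_command", "data": {
  "increments": [
    [[0.3,0,0.17],0],
    [[0.3,0,0.17],0],
    [[0.3,0,0.17],0]
  ]
}}

```text
t: 22.35
ee_pos: [581.0, 158.4, 159.1]
orientation: [2.235, -2.188, 0.025]
ft_force: [-4.8, -0.5, 11.9]
width: 21.6
```

Call:
{"op": "arm_command", "data": {
  "increments": [
    [[0.3,0,0.17],0],
    [[0.3,0,0.17],0],
    [[0.3,0,0.17],0]
  ]
}}

```text
t: 22.65
ee_pos: [581.2, 149.2, 158.2]
orientation: [2.236, -2.188, 0.025]
ft_force: [-4.4, -0.2, 11.5]
width: 22.1
```

Call:
{"op": "arm_command", "data": {
  "increments": [
    [[0.3,0,0.17],0],
    [[0.3,0,0.17],0],
    [[0.3,0,0.17],0]
  ]
}}

```text
t: 22.95
ee_pos: [581.4, 140.0, 157.3]
orientation: [2.236, -2.189, 0.025]
ft_force: [-4.6, -0.9, 12.8]
width: 22.0
```

Call:
{"op": "arm_command", "data": {
  "increments": [
    [[0.3,0,0.17],0],
    [[0.3,0,0.17],0],
    [[0.3,0,0.17],0]
  ]
}}

```text
t: 23.25
ee_pos: [581.6, 130.7, 156.4]
orientation: [2.237, -2.189, 0.025]
ft_force: [-3.9, -1.1, 11.8]
width: 21.6
```

Call:
{"op": "arm_command", "data": {
  "increments": [
    [[0.3,0,0.17],0],
    [[0.3,0,0.17],0],
    [[0.3,0,0.17],0]
  ]
}}

```text
t: 23.55
ee_pos: [581.8, 121.4, 155.5]
orientation: [2.237, -2.19, 0.026]
ft_force: [-3.8, -0.8, 12.0]
width: 21.7
```

Call:
{"op": "arm_command", "data": {
  "increments": [
    [[0.3,0,0.17],0],
    [[0.3,0,0.17],0],
    [[0.3,0,0.17],0]
  ]
}}

```text
t: 23.85
ee_pos: [582.0, 112.0, 154.6]
orientation: [2.238, -2.19, 0.026]
ft_force: [-5.3, -0.9, 12.6]
width: 21.8
```

Call:
{"op": "arm_command", "data": {
  "increments": [
    [[0.3,0,0.17],0],
    [[0.3,0,0.17],0]
  ]
}}

```text
t: 24.05
ee_pos: [582.1, 105.7, 153.9]
orientation: [2.238, -2.19, 0.026]
ft_force: [-3.7, -0.9, 12.4]
width: 22.3
```

```bash
python3 -c "
from h import *
plan((580,101,170),91.1)"
```

```text
t 24.05 pos [582.1 105.7 153.9] yaw -88.77 q6 1.73 tilt [ 0.0046 -0.0192 -0.9998] | turn 0.13 after-turn shift cm [ 0.5   0.21 -1.6 ] F [-3.67 -0.95 12.44] M [-0.25  1.26 -0.03] w 22.3
```

The return pass was perfectly linear (slope 0.098) with no bumps, so the strips are home. Now I'll roll the last few mm over strip 1 and lift.

Call:
{"op": "arm_command", "data": {
  "increments": [
    [[0.3,0,0.16],0],
    [[0.2,0,0.16],0]
  ]
}}

```text
t: 24.25
ee_pos: [582.2, 100.4, 153.5]
orientation: [2.238, -2.19, 0.027]
ft_force: [-3.7, -0.7, 12.6]
width: 22.2
```

Call:
{"op": "arm_command", "data": {
  "increments": [
    [[0,0,-0.5],0],
    [[0,0,-1],0],
    [[0,0,-1],0],
    [[0,0,-1],0],
    [[0,0,-1],0],
    [[0,0,-0.5],0],
    [[0,0,0],0],
    [[0,0,0],0]
  ]
}}

```text
t: 25.05
ee_pos: [582.1, 101.6, 207.5]
orientation: [2.238, -2.191, 0.027]
ft_force: [-0.5, 0.7, -3.3]
width: 21.9
```

```bash
python3 -c "
from h import *
plan((558.8,-173.5,200),69.75)
for n in ('scene','top'):
    im=get_image(n)[:,:,::-1]
    c=im[130:250,190:330]
    cv2.imwrite(f'pics/l1{n}.png',cv2.resize(c,None,fx=5,fy=5,interpolation=cv2.INTER_CUBIC))"
```

```text
t 25.05 pos [582.1 101.6 207.5] yaw -88.78 q6 1.72 tilt [ 0.0061 -0.0185 -0.9998] | turn 21.47 after-turn shift cm [26.6  -7.32  1.25] F [-0.53  0.66 -3.28] M [ 0.04 -0.04 -0.02] w 21.9
```

View pics/l1scene.png

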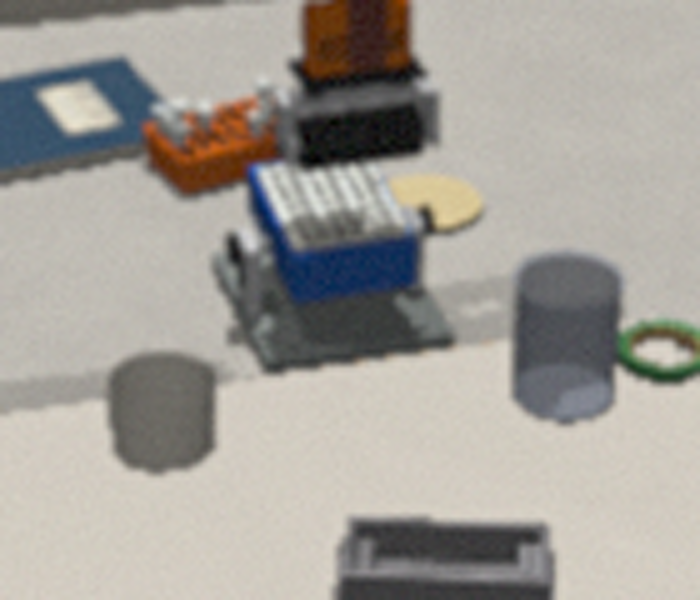

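The roller is clear of the strips and the near ones look seated. Bystanders are in place. Heading back to the dock gently.

Call:
{"op": "arm_command", "data": {
  "increments": [
    [[0,0,0],5.5],
    [[0,0,0],5.5],
    [[0,0,0],5.5],
    [[0,0,0],5],
    [[0,0,0],0],
    [[1,-0.3,0],0],
    [[2.5,-0.7,0],0],
    [[2.5,-0.7,0],0],
    [[2.5,-0.7,0],0],
    [[2.5,-0.7,0],0],
    [[2.5,-0.7,0],0],
    [[2.5,-0.7,0],0],
    [[2.5,-0.7,0],0],
    [[2.5,-0.7,0],0],
    [[2.5,-0.7,0],0],
    [[1,-0.3,0],0],
    [[0,0,0],0]
  ]
}}

```text
t: 26.85
ee_pos: [555.3, -168.2, 207.3]
orientation: [1.803, -2.554, 0.024]
ft_force: [0.1, 1.0, -3.0]
width: 21.5
```

```bash
python3 -c "
from h import *
plan((558.4,-172.2,150),69.75)"
```

```text
t 26.85 pos [ 555.3 -168.2  207.3] yaw -109.55 q6 1.62 tilt [-0.0035 -0.021  -0.9998] | turn 0.7 after-turn shift cm [ 0.15 -0.41  5.74] F [ 0.13  0.97 -3.04] M [0.08 0.01 0.01] w 21.5
```

Call:
{"op": "arm_command", "data": {
  "increments": [
    [[0.1,-0.4,1.5],0.7],
    [[0,0,2],0],
    [[0,0,2],0],
    [[0,0,1.5],0],
    [[0,0,0],0],
    [[0,0,0],0]
  ]
}}

```text
t: 27.45
ee_pos: [558.8, -167.4, 130.8]
orientation: [1.793, -2.561, 0.02]
ft_force: [0.2, -0.1, -2.6]
width: 22.1
```

```bash
python3 -c "
from h import *
plan((559,-172,82.5),69.75)
im=get_image('scene')[:,:,::-1]
cv2.imwrite('pics/d1.png',cv2.resize(im[150:260,210:330],None,fx=5,fy=5,interpolation=cv2.INTER_CUBIC))"
```

```text
t 27.45 pos [ 558.8 -167.4  130.8] yaw -110.03 q6 1.64 tilt [-0.0051 -0.0191 -0.9998] | turn 0.22 after-turn shift cm [ 0.33 -0.16  4.84] F [ 0.19 -0.14 -2.58] M [ 0.15 -0.03  0.01] w 22.1
```

View pics/d1.png

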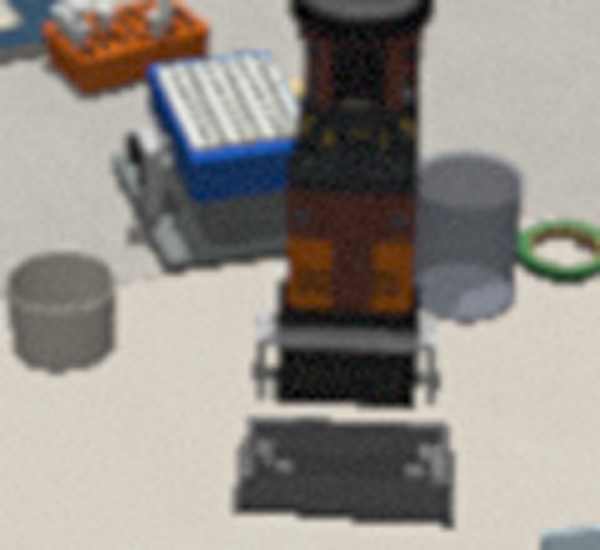

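The roller hangs level and centred above the dock (both about u=348 in the crop). I'll correct it by a few mm and lower it.

Call:
{"op": "arm_command", "data": {
  "increments": [
    [[0.35,-0.1,0.5],0],
    [[0,0,0.8],0],
    [[0,0,0],0],
    [[0,0,0],0]
  ]
}}

```text
t: 27.9
ee_pos: [559.9, -171.4, 118.8]
orientation: [1.795, -2.563, 0.024]
ft_force: [-0.4, 0.5, -2.5]
width: 21.5
```

```bash
python3 -c "
from h import *
plan((559,-172,82.5),69.75)"
```

```text
t 27.9 pos [ 559.9 -171.4  118.8] yaw -109.99 q6 1.63 tilt [-0.0016 -0.0201 -0.9998] | turn 0.26 after-turn shift cm [0.01 0.08 3.63] F [-0.37  0.45 -2.46] M [ 0.05  0.01 -0.01] w 21.5
```

Call:
{"op": "arm_command", "data": {
  "increments": [
    [[0,0,0.8],0.2],
    [[0,0,0.8],0],
    [[0,0,0],0]
  ]
}}

```text
t: 28.2
ee_pos: [560.1, -172.1, 102.0]
orientation: [1.79, -2.567, 0.026]
ft_force: [-0.3, -0.6, -2.8]
width: 22.0
```

Call:
{"op": "arm_command", "data": {
  "increments": [
    [[0,0,0.7],0],
    [[0,0,0.5],0],
    [[0,0,0],0]
  ]
}}

```text
t: 28.5
ee_pos: [560.0, -172.3, 88.6]
orientation: [1.79, -2.567, 0.025]
ft_force: [-0.5, -0.3, -3.4]
width: 22.1
```

Call:
{"op": "arm_command", "data": {
  "increments": [
    [[0,0,0.3],0],
    [[0,0,0.2],0]
  ]
}}

```text
t: 28.7
ee_pos: [560.1, -172.4, 83.3]
orientation: [1.79, -2.567, 0.025]
ft_force: [0.0, 0.0, -2.1]
width: 21.6
```

Call:
{"op": "arm_command", "data": {
  "increments": [
    [[0,0,0.15],0],
    [[0,0,0],0]
  ]
}}

```text
t: 28.9
ee_pos: [560.2, -172.5, 81.8]
orientation: [1.79, -2.567, 0.025]
ft_force: [-0.2, 1.1, -0.3]
width: 21.8
```

Call:
{"op": "arm_command", "data": {
  "increments": [
    [[0,0,0.15],0],
    [[0,0,0],0]
  ]
}}

```text
t: 29.1
ee_pos: [560.4, -172.5, 81.2]
orientation: [1.79, -2.567, 0.026]
ft_force: [-1.3, 1.3, 2.7]
width: 22.0
```

Seated on the ledges. Releasing.

Call:
{"op": "arm_command", "data": {
  "increments": [
    [[0,0,0],0],
    [[0,0,0],0],
    [[0,0,0],0],
    [[0,0,0],0],
    [[0,0,0],0],
    [[0,0,0],0]
  ],
  "gripper": 0.7
}}

```text
t: 29.7
ee_pos: [561.7, -173.0, 81.7]
orientation: [1.791, -2.568, 0.03]
ft_force: [-0.2, 0.8, 0.4]
width: 61.2
```

```bash
python3 -c "
from h import *
plan((559,-172,82.5),69.75)"
```

```text
t 29.7 pos [ 561.7 -173.    81.7] yaw -110.22 q6 1.64 tilt [ 0.0025 -0.0214 -0.9998] | turn 0.03 after-turn shift cm [ 0.    0.28 -0.08] F [-0.16  0.75  0.39] M [0.08 0.05 0.02] w 61.2
```

Call:
{"op": "arm_command", "data": {
  "increments": [
    [[0,0,-1],0],
    [[0,0,-2],0],
    [[0,0,-3],0],
    [[0,0,-3],0],
    [[0,0,-3],0],
    [[0,3,-2],0],
    [[0,4,0],0],
    [[0,4,0],0],
    [[0,4,0],0],
    [[0,4,0],0],
    [[0,0,0],0],
    [[0,0,0],0]
  ]
}}

```text
t: 30.9
ee_pos: [378.2, -102.3, 232.0]
orientation: [1.794, -2.573, 0.041]
ft_force: [0.5, -0.3, 0.1]
width: 61.5
```

Run:
```python
from h import *
plan((559,-172,82.5),69.75)
t=get_image('top')[:,:,::-1]; s=get_image('scene')[:,:,::-1]
cv2.imwrite('pics/f_top.png',cv2.resize(t[130:260,130:370],None,fx=3.3,fy=3.3,interpolation=cv2.INTER_CUBIC)); cv2.imwrite('pics/f_scene.png',cv2.resize(s[140:260,200:330],None,fx=5,fy=5,interpolation=cv2.INTER_CUBIC))
for nm,im,box in (("top",t,(280,170,320,220)),("scene",s,(255,200,310,260))):
    h=cv2.cvtColor(im,cv2.COLOR_BGR2HSV); m=cv2.inRange(h,(3,150,90),(20,255,255)); x0,y0,x1,y1=box
    ys,xs=np.nonzero(m[y0:y1,x0:x1]); print(nm,len(xs),xs.mean()+x0,ys.mean()+y0)
```

```text
t 30.9 pos [ 378.2 -102.3  232. ] yaw -110.24 q6 1.66 tilt [ 0.0114 -0.0238 -0.9997] | turn 0.01 after-turn shift cm [ 1.000e-02 -1.908e+01  1.532e+01] F [ 0.46 -0.29  0.12] M [ 0.05  0.   -0.02] w 61.5
top 109 299.8440366972477 188.89908256880733
scene 249 280.5140562248996 217.714859437751
```

View pics/f_scene.png

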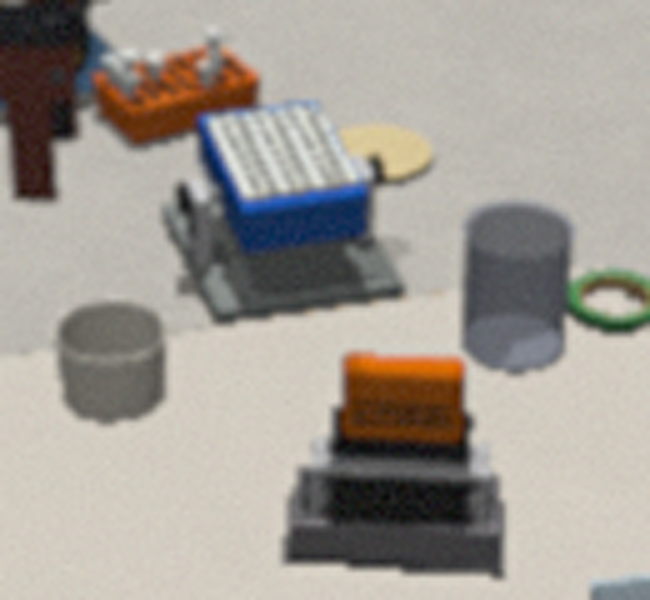

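View pics/f_top.png

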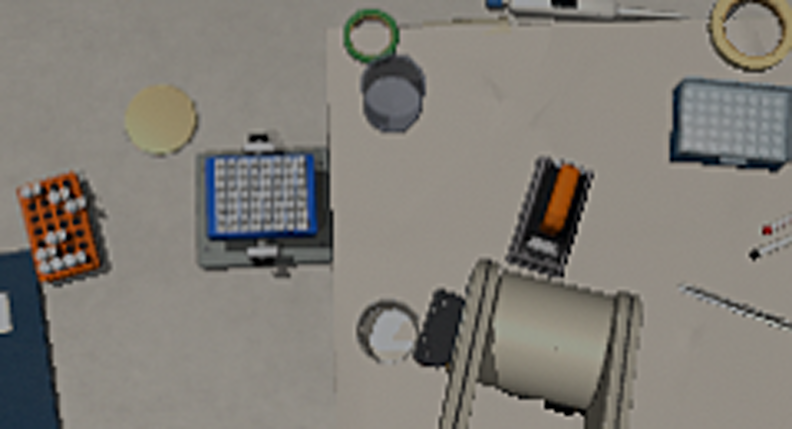

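The roller stands upright in the dock, with the grip centroid within about 1 px of where it started. The strips look even, the bystanders are in place, and the gripper is clear. Handing in.

```bash
python3 -c "
from h import *
print(close_job()); print(get_obs()['t'])"
```

```text
the job is handed in; nothing more can be done
None
the job is handed in; nothing more can be done
```

I rolled the cap strips end to end and back, put the roller back in its dock and handed the job in at about 31 s. No verdict is reported.

- **Rolling:** I rolled from strip 1 to strip 8 and back over the same strips. The force readings, taken after every 2–3 rows, came to about 13–17 N vertical and 18.6 N in total at most. The block slopes up towards high y by about 0.1 rad.
- **Strips home:** The return pass ran straight and without bumps, and the strips look evenly seated in the last pictures. Strip travel and wheel angle could not be read directly, so that all eight are home rests on force and height readings.
- **Docking:** The wrist felt the roller land on the ledges, and after release it stands upright. The grip centroid is within about 1 pixel of where it started.
- **Bystanders and gripper:** The bystanders look unmoved in both views, and the gripper is clear of everything.
- **What went wrong:** One fast transfer move left the tool tilted by about 0.04 rad, cause not found. My attempts to correct it took about 8 s and did not help. The first strip was therefore pressed with the wheel slightly tilted. The tilt faded during the rolling, and the return pass was close to level.

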